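# Right the toppled camera monopod and draw out its mast

### The arm

A 6-joint arm with a two-finger parallel gripper is mounted at the origin on a cart in front of the work surface, level with it; the furniture and walls round the work are solid. World frame = base frame: x ahead of the robot, y to its left, z up, the work surface at z = 0. Lengths are in mm, angles in rad, forces in N, time in s.
With the tool pointing down it reaches from about 275 to 1000 mm from the base axis. Payload 8.4 kg.
Tool frame: the origin (TCP) lies at the very end of the fingers, on their centre line; the grasp point (between the pads) lies 19 mm behind it (r.tcp_to_grasp is the distance from the TCP to the grasp point, in mm); z points along the fingers, y is the line along which they close (so a half turn about z gives the same grasp; the last joint's range is limited). The gripper opens to 85 mm and grips with 20 to 120 N. Pads are 22 mm wide; open, the fingers measure 114 mm over their backs; the gripper's body (76 mm by 85 mm) begins 54 mm behind the grasp point. The pads swing forward as they close: fully open they stand 13 mm farther back than shut.
Start: joints at [-1.264, 0.353, 1.633, -0, 1.155, -0.002], TCP at [189.946, -595.44, 200.781] pointing down, gripper open.
Joint ranges: [-2.63, 2.63], [-0.92, 2.1], [0.06, 2.66], [-1.3, 4.44], [0, 2.69], [-3.02, 3.02]. Speed limits (rad/s): [2.22, 2.22, 2.79, 3.14, 3.14, 3.14].

### API

Orientations are given as [roll, pitch, yaw] about the fixed x, y, z axes, in that order (R = Rz(yaw) Ry(pitch) Rx(roll)).
In Python, from rig import r gives the robot as it stands. The module is installed in compiled form; this text tells all that it offers.
- The arm moves only by the tool play_rows, never from a script. Its argument "rows" is a list of rows, each an object with "dp": the shift along the tool's x, y, z in units of 40 mm (1.0 is 40 mm), a list of three; "turn": the turn, a rotation vector about the tool's x, y, z in units of 6 degrees (1.0 is 6 degrees), a list of three; "fingers": the closure, from 0 (fully open) to 1 (shut). In form: [{"dp": [tx, ty, tz], "turn": [wx, wy, wz], "fingers": fingers}, ...]. A call has 1 to 5 rows; each row shifts and turns the commanded pose from where the row before left it, along the tool's axes as they then stand; what a row does not reach is not made up. A row lasts 1/12 s, in which the tool goes at most 41.7 mm and 7.16 degrees, less where a joint would pass 70% of its speed; a pose out of reach is approached as far as the arm can. A call is refused whole if a number of a shift passes 1 or a number of a turn 1, either way. A call with a gripper value outside its range is refused whole. The fingers move at their own pace and stop on an object; "force" is the grip in N (left out, the last holds). Time passes only in rows, so rows that do not move let the fingers close. It gives the time, the measured TCP pose, the force, the opening and the grip force at its end, in the units of the state.
- r.sense(): the state, without advancing time (a new reading comes with each control period).
- r.grab_frame(name): name is "scene" or "top"; returns a dict with "pixels" (480x640x3 uint8, red, green, blue), "fx", "fy", "cx", "cy" (pixels), "pose" (4x4, takes a point from camera to world coordinates). Camera axes: x right, y down, z forward; pixel columns grow to the right and rows downward; lengths in mm; the calibration is good to about 2 mm. A picture is of the moment at which its call begins. There is no depth.
- r.sign_off(): hands the job in; it is judged then, once.
The state is a dict: "clock": time; "qpos": joint angles; "qvel": joint speeds; "joint_efforts": joint torques, N m; "eef_pos": TCP position; "tcp_rot": TCP orientation; "contact_force": force on the tool from outside, world axes, zero at the start; "wrist_torque": the same for the moment, N m; "opening": opening from 0.0 (shut) to 1.0 (fully open); "grasp_force": force on a finger pad.
Only numpy, scipy, OpenCV 4.12 (cv2) and the standard library are available. Lean on these libraries where they do the work, as an engineer would, in place of code of your own. Each camera call takes 0.05 s, during which the arm holds its last target. There are 200 camera calls.

### The job

The little tabletop camera monopod has fallen over on the worktop: stand it up on its foot with the mast still pushed in. Then squeeze the orange release button in its head, pull the mast up past the first stop to the second stop (fully out), and finish while still holding the head there with the button squeezed and the foot standing flat on the worktop. Leave the salt, the tin and the olive jar where they are.

Things in the scene. Friction and masses are not known exactly. Their poses are not given: they have to be found in the camera images.
- monopod: tabletop camera monopod, 0.78 kg: square steel foot 84x84x16 mm, tube, black head on a sliding mast; 182 mm tall pushed in. Origin: centre of the foot's underside; z along the tube to the head; x to the head's button face. At first it lies on a foot edge and on the head face opposite the button: x up, z nearly level (8 degrees down to the head), head to the robot's left or ahead-left.
- head_mid (a point): centre of the grip head, a black box 36x36 mm, 44 mm tall along z, with a 12 mm camera screw on top; 160 mm from the foot's underside (mast in) to 272 mm (out). Axes as monopod. Gripped across the ribbed y faces (36 mm) the button stays out; gripped across the x faces (40 mm over the button) the grip squeezes the button in.
- tube_top (a point): top end of the outer aluminium tube (25 mm across), on its axis, 136 mm above the foot's underside; the tube is fixed to the foot
- button_face (a point): middle of the outer face of the orange release button, 18 mm wide and 20 mm tall, at mid height of the head's +x face, standing 4 mm proud of it
- release (a joint): travel of the orange button into the head, m: 0 out, 0.004 fully in (flush). Sprung: starts to move at 2 N, fully in at 6 N. From about 0.003 on, the mast is unlocked.
- mast (a joint): how far the mast is drawn out of the tube, m: 0 in, 0.056 first stop, 0.112 second stop (end of travel). With the button out it locks there (2 mm play); with the button squeezed it slides with 0.6 N friction and sinks under its 0.16 kg if let go. Between stops the button stays in by itself.
- salt_canister: bystander: navy round salt canister, 71 mm across, 151 mm tall; origin at the centre of its underside
- tin_half: bystander: low green food tin, 75 mm across, 58 mm tall; origin at the centre of its underside
- olive_jar: bystander: glass jar of olives with a dark lid, 70 mm across, 86 mm tall; origin at the centre of its underside

How it is judged (in metres and radians):
On the way, in this order (a step that is already met when the one before it is completed fails the run):
1. the monopod stands upright on its foot with the mast pushed in and the button out (angle between monopod's own z axis and vertical below 0.06 rad and height (world z) of monopod between -0.004 and 0.005 m and value of joint mast below 0.008 m and value of joint release below 0.001 m), for 0.2 s.
2. the fingers squeeze the button in while the mast is still down (angle between monopod's own z axis and vertical below 0.06 rad and height (world z) of monopod between -0.004 and 0.005 m and value of joint mast below 0.04 m and value of joint release above 0.003 m and contact force between the fingers and mast above 1 N), for 0.1 s.
At the end, for the whole second after the job is handed in: the mast is out to the second stop (over 105 of 112 mm), the fingers hold the head (over 2 N) with the button squeezed in (over 3 mm), and the foot stands upright (within 0.06 rad) and at rest on the worktop (less than 5 mm off it) (angle between monopod's own z axis and vertical below 0.06 rad and height (world z) of monopod between -0.004 and 0.005 m and value of joint mast above 0.105 m and value of joint release above 0.003 m and contact force between the fingers and mast above 2 N and linear speed of monopod below 0.02 m/s and velocity of joint mast below 0.02 m/s); the arm keeps its last pose, push and grip.
It fails at once if salt_canister pushed away (distance of salt_canister from where it was at the start of the episode above 0.03 m).
It fails at once if tin_half pushed away (distance of tin_half from where it was at the start of the episode above 0.03 m).
It fails at once if olive_jar pushed away (distance of olive_jar from where it was at the start of the episode above 0.03 m).
It also fails if it takes over 54 s, if anything falls off the work surface, if the arm or the gripper's body presses on something with over 40 N, if the wrist force passes 120 N, or if a joint passes its speed limit or range.

## Working session

There is one attempt and no reset: what is moved stays moved. The work goes in short steps, Python scripts to look and compute and a tool call to move; the robot and the scene stay as the last step left them, time stands still between calls to the robot, and variables do not carry over. Pictures are saved under pics/ and viewed, at most 10 in all, crops included, and the job is handed in when it is done.

Besides the shell and the picture viewer there is one more tool, called as name(argument=value, ...) on one line, values as JSON. play_rows: Moves the arm, as the interface text tells. Its arguments: {"type":"object","properties":{"rows":{"type":"array"},"force":{"type":"number"}},"required":["rows"]}

```bash
mkdir -p pics
python3 - <<'E'
from rig import r
import cv2,numpy as np
for n in("scene","top"):
    f=r.grab_frame(n);cv2.imwrite(f"pics/{n}0.png",f["pixels"][:,:,::-1])
    print(n,f["fx"],f["fy"],f["cx"],f["cy"],np.round(f["pose"],3).tolist())
s=r.sense();print(s)
print(r.tcp_to_grasp)
E
```

```text
scene 475.2670528339084 475.2670528339084 323.80913740455435 241.50954774321926 [[0.736, -0.514, 0.441, 213.907], [-0.677, -0.568, 0.468, -461.274], [0.01, -0.643, -0.766, 710.605], [0.0, 0.0, 0.0, 1.0]]
top 436.1857339884852 436.1857339884852 316.2391630441534 240.34138742966476 [[0.025, -0.985, 0.171, 422.074], [-0.999, -0.019, 0.04, -87.266], [-0.036, -0.172, -0.984, 917.694], [0.0, 0.0, 0.0, 1.0]]
{'clock': 0.1, 'qpos': array([-1.26439053e+00,  3.53591914e-01,  1.63403199e+00,  2.64536029e-05,
        1.15522545e+00, -2.41156087e-03]), 'qvel': array([ 1.68693679e-03, -1.84315218e-03,  7.01313996e-05,  1.62795504e-03,
       -5.46845367e-04,  5.56161822e-05]), 'joint_efforts': array([-3.46183188e-04, -6.06356406e+01, -3.42819142e+01, -4.26581369e-05,
        3.80037149e-03,  8.53014001e-06]), 'eef_pos': array([ 189.82094954, -594.99562632,  200.14053771]), 'tcp_rot': array([-3.14033602e+00, -2.72191182e-05,  3.08806650e-01]), 'contact_force': array([-0.38878973,  1.02125814,  0.1103793 ]), 'wrist_torque': array([-0.0663236 ,  0.04326205, -0.01142483]), 'grasp_force': 0.0, 'opening': 0.9975935267052836}
18.700000000000003
```

View pics/top0.png

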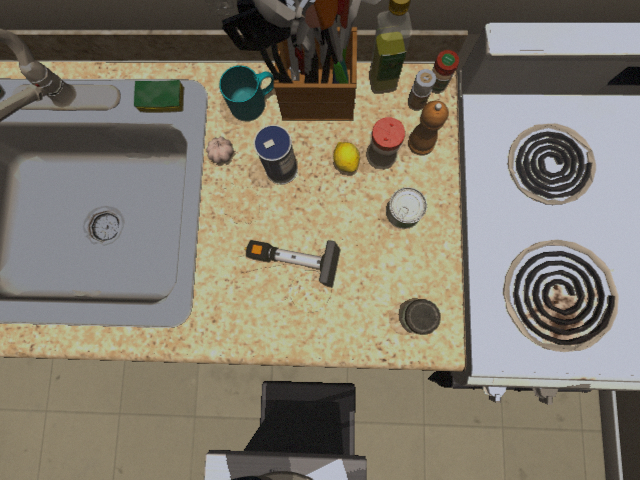

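View pics/scene0.png

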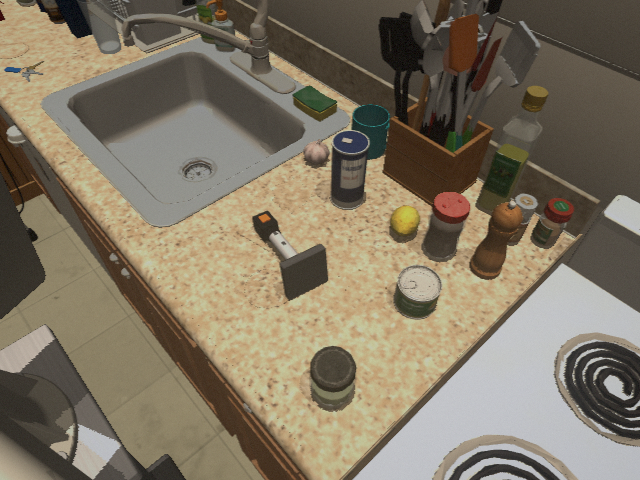

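The top view shows the monopod lying with its button at about (258,250) and its foot at about (330,263). The head points to the robot's left. In the scene view the button is at about (264,217) and the foot at about (305,272).

```bash
cat > h.py <<'E'
import cv2,numpy as np
def ray(f,u,v):
    P=np.array(f["pose"]);d=P[:3,:3]@np.array([(u-f["cx"])/f["fx"],(v-f["cy"])/f["fy"],1]);return P[:3,3],d/np.linalg.norm(d)
def onz(f,u,v,z):
    o,d=ray(f,u,v);return o+d*(z-o[2])/d[2]
def tri(f,p,g,q):
    (a,d),(b,e)=ray(f,*p),ray(g,*q)
    s=np.linalg.lstsq(np.c_[d,-e],b-a,rcond=None)[0];A=a+d*s[0];B=b+e*s[1];return (A+B)/2,np.linalg.norm(A-B)
def blob(f,lo,hi,box):
    x0,y0,x1,y1=box;h=cv2.cvtColor(f["pixels"][y0:y1,x0:x1],cv2.COLOR_RGB2HSV)
    n,l,s,c=cv2.connectedComponentsWithStats(cv2.inRange(h,lo,hi))
    i=1+np.argmax(s[1:,4]);ys,xs=np.where(l==i)
    return c[i]+[x0,y0],s[i,4],np.c_[xs+x0,ys+y0].astype(np.float32)
E
python3 - <<'E'
from rig import r
from h import *
t=r.grab_frame("top");s=r.grab_frame("scene")
b,n,_=blob(t,(5,200,150),(20,255,255),(240,235,280,265));b2,n2,_=blob(s,(5,200,150),(20,255,255),(250,205,285,235))
print("button",b,n,b2,n2,tri(t,b,s,b2),onz(t,*b,43))
for nm,lo,hi,box in(("dark",(0,0,0),(180,255,75),(235,230,350,295)),):
    for bx in((300,230,350,295),(240,235,276,270)):
        c,n,p=blob(t,lo,hi,bx);R=cv2.minAreaRect(p);print(c,n,R,np.round(cv2.boxPoints(R),1).tolist())
c,n,p=blob(t,(0,0,110),(180,60,255),(276,240,322,275));print("tube",c,n,cv2.minAreaRect(p),onz(t,*c,45))
for u,v,z in((272,131,151),(407,200,58),(422,314,86)):print(onz(t,u,v,z))
E
```

```text
Traceback (most recent call last):
  File "h.py", line 12, in blob
    i=1+np.argmax(s[1:,4]);ys,xs=np.where(l==i)
        ~~~~~~~~~^^^^^^^^^
ValueError: attempt to get argmax of an empty sequence
```

play_rows(rows=[{"dp": [0,0,-1],"turn": [0,1,0],"fingers": 0},{"dp": [0,0,0],"turn": [0,1,0],"fingers": 0}])

```text
clock: 0.37
eef_pos: [192.7, -597.8, 247.0]
tcp_rot: [3.133, -0.214, 0.315]
contact_force: [0.3, -0.8, 0.5]
opening: 1.0
grasp_force: 0.0
```

Run:
```python
from rig import r
s=r.sense();print(s["qpos"].round(3),s["eef_pos"].round(1),s["tcp_rot"].round(3),s["clock"])
```

```text
[-1.387  0.329  1.582  0.224  1.258 -0.202] [ 192.7 -597.8  247. ] [ 3.133 -0.214  0.315] 0.3667
```

Turning about tool +y raises q3 towards its long range, so the pose with the tool level and pointing left looks possible. Next I'll fix the colour masks.

Run:
```python
from rig import r
from h import *
t=r.grab_frame("top");s=r.grab_frame("scene")
h=cv2.cvtColor(t["pixels"],cv2.COLOR_RGB2HSV);print(h[250,254:262].tolist(),h[255,288:292].tolist(),h[262,330].tolist())
h=cv2.cvtColor(s["pixels"],cv2.COLOR_RGB2HSV);print(h[217,264].tolist())
O=((4,190,120),(24,255,255))
b,n,_=blob(t,*O,(246,240,270,260));b2,n2,_=blob(s,*O,(254,208,276,228))
print("button",b,n,b2,n2,tri(t,b,s,b2),onz(t,*b,43))
for bx in((318,230,350,295),(240,235,276,270)):
    c,n,p=blob(t,(0,0,0),(180,255,85),bx);R=cv2.minAreaRect(p);print(c,n,R,np.round(cv2.boxPoints(R),1).tolist())
c,n,p=blob(t,(0,0,110),(180,60,255),(276,240,322,275));print("tube",c,n,cv2.minAreaRect(p),onz(t,*c,45))
for u,v,z in((272,131,151),(407,200,58),(422,314,86)):print(onz(t,u,v,z))
```

```text
[[17, 226, 187], [17, 220, 187], [18, 229, 184], [18, 226, 185], [18, 222, 188], [18, 221, 185], [17, 220, 173], [12, 187, 117]] [[114, 18, 199], [107, 18, 196], [114, 13, 196], [110, 9, 173]] [13, 23, 78]
[14, 188, 194]
button [256.44736842 249.10526316] 76 [261. 216.] 1 (array([551.52537154,  70.26028041,  46.92660829]), np.float64(4.0113525258376335)) [553.86996544  69.98780115  43.        ]
[329.55373832 264.27570093] 428 ((327.5796813964844, 262.8987731933594), (17.572612762451172, 45.083831787109375), 11.633633613586426) [[314.3999938964844, 283.20001220703125], [323.5, 239.0], [340.70001220703125, 242.60000610351562], [331.6000061035156, 286.70001220703125]]
[261.30576441 251.48120301] 399 ((261.22003173828125, 251.0399932861328), (30.32108497619629, 18.425201416015625), 10.30484676361084) [[244.6999969482422, 257.3999938964844], [248.0, 239.3000030517578], [277.79998779296875, 244.6999969482422], [274.5, 262.79998779296875]]
tube [296.6547619  256.31802721] 588 ((298.5941162109375, 253.5764617919922), (45.66386795043945, 21.042255401611328), 12.52880573272705) [540.42603075 -12.88008942  45.        ]
[761.99676337  32.22384999 151.        ]
[ 657.84658971 -233.50034342   58.        ]
[ 431.13563107 -254.24203867   86.        ]
```

```bash
cat > p.py <<'E'
import numpy as np
from scipy.spatial.transform import Rotation as Ro
from rig import r
a=np.radians(9.5);H=np.array([np.sin(a),np.cos(a),0]);UP=np.array([0,0,1.])
Ym=np.cross(H,UP)
def tool(th):  # tool z dips th(deg) from straight down towards +H ; tool y = Ym
    t=np.radians(th);z=-np.cos(t)*UP+np.sin(t)*H;return Ro.from_matrix(np.c_[np.cross(Ym,z),Ym,z])
def now():
    s=r.sense();return s["eef_pos"],Ro.from_euler("xyz",s["tcp_rot"]),s
def plan(p,R,n):
    p0,R0,s=now();w=(R0.inv()*R).as_rotvec()
    print("q",s["qpos"].round(2),"n>=",np.linalg.norm(p-p0)/40,np.degrees(np.linalg.norm(w))/6)
    for i in range(n):
        Ri=R0*Ro.from_rotvec(w*i/n);print((Ri.inv().apply(p-p0)/n/40).round(2).tolist(),(np.degrees(w)/n/6).round(2).tolist())
def tcp(g,R): return np.array(g)+R.apply([0,0,18.7])
E
python3 -c "
from p import *
R=tool(-28);print(tcp([553,67,27],R));plan(tcp([553,67,27],R)-R.apply([0,0,130]),R,20)"
```

```text
[551.55102756  58.3412821   10.48888001]
q [-1.39  0.33  1.59  0.22  1.25 -0.2 ] n>= 20.386465174860806 12.253217203854438
[0.67, -0.71, 0.29] [-0.07, -0.3, -0.53]
[0.72, -0.68, 0.26] [-0.07, -0.3, -0.53]
[0.76, -0.64, 0.24] [-0.07, -0.3, -0.53]
[0.8, -0.6, 0.21] [-0.07, -0.3, -0.53]
[0.84, -0.55, 0.18] [-0.07, -0.3, -0.53]
[0.87, -0.51, 0.15] [-0.07, -0.3, -0.53]
[0.9, -0.46, 0.11] [-0.07, -0.3, -0.53]
[0.93, -0.41, 0.08] [-0.07, -0.3, -0.53]
[0.95, -0.36, 0.05] [-0.07, -0.3, -0.53]
[0.97, -0.3, 0.02] [-0.07, -0.3, -0.53]
[0.99, -0.25, -0.02] [-0.07, -0.3, -0.53]
[1.0, -0.19, -0.05] [-0.07, -0.3, -0.53]
[1.01, -0.14, -0.08] [-0.07, -0.3, -0.53]
[1.01, -0.08, -0.11] [-0.07, -0.3, -0.53]
[1.01, -0.02, -0.15] [-0.07, -0.3, -0.53]
[1.0, 0.03, -0.18] [-0.07, -0.3, -0.53]
[0.99, 0.09, -0.21] [-0.07, -0.3, -0.53]
[0.98, 0.15, -0.24] [-0.07, -0.3, -0.53]
[0.96, 0.2, -0.27] [-0.07, -0.3, -0.53]
[0.94, 0.26, -0.29] [-0.07, -0.3, -0.53]
```

play_rows(rows=[{"dp": [0.67,-0.71,0.27],"turn": [-0.07,-0.3,-0.53],"fingers": 0},{"dp": [0.72,-0.68,0.24],"turn": [-0.07,-0.3,-0.53],"fingers": 0},{"dp": [0.76,-0.64,0.22],"turn": [-0.07,-0.3,-0.53],"fingers": 0},{"dp": [0.8,-0.6,0.2],"turn": [-0.07,-0.3,-0.53],"fingers": 0},{"dp": [0.84,-0.55,0.18],"turn": [-0.07,-0.3,-0.53],"fingers": 0}])

```text
clock: 0.88
eef_pos: [282.5, -414.1, 213.7]
tcp_rot: [3.069, -0.039, 0.584]
contact_force: [1.8, 0.1, -0.0]
opening: 0.999
grasp_force: 0.0
```

play_rows(rows=[{"dp": [0.87,-0.51,0.15],"turn": [-0.07,-0.3,-0.53],"fingers": 0},{"dp": [0.9,-0.46,0.11],"turn": [-0.07,-0.3,-0.53],"fingers": 0},{"dp": [0.93,-0.41,0.08],"turn": [-0.07,-0.3,-0.53],"fingers": 0},{"dp": [0.95,-0.36,0.05],"turn": [-0.07,-0.3,-0.53],"fingers": 0},{"dp": [0.97,-0.3,0.02],"turn": [-0.07,-0.3,-0.53],"fingers": 0}])

```text
clock: 1.3
eef_pos: [374.6, -234.9, 185.2]
tcp_rot: [3.044, 0.142, 0.848]
contact_force: [0.9, -1.1, -0.1]
opening: 0.997
grasp_force: 0.0
```

play_rows(rows=[{"dp": [0.99,-0.25,-0.02],"turn": [-0.07,-0.3,-0.53],"fingers": 0},{"dp": [1.0,-0.19,-0.05],"turn": [-0.07,-0.3,-0.53],"fingers": 0},{"dp": [1.0,-0.14,-0.08],"turn": [-0.07,-0.3,-0.53],"fingers": 0},{"dp": [1.0,-0.08,-0.11],"turn": [-0.07,-0.3,-0.53],"fingers": 0},{"dp": [1.0,-0.02,-0.15],"turn": [-0.07,-0.3,-0.53],"fingers": 0}])

```text
clock: 1.72
eef_pos: [466.9, -55.8, 156.4]
tcp_rot: [3.069, 0.323, 1.12]
contact_force: [1.6, -1.0, 0.3]
opening: 0.998
grasp_force: 0.0
```

```bash
python3 -c "
from p import *
R=tool(-28);plan(tcp([553,67,27],R)-R.apply([0,0,60]),R,5);print(now()[0])"
```

```text
q [ 0.12  0.23  1.96 -0.35  1.09  0.75] n>= 4.792417617642301 2.9846277867799302
[0.94, 0.08, 0.18] [-0.08, -0.3, -0.51]
[0.94, 0.13, 0.15] [-0.08, -0.3, -0.51]
[0.93, 0.18, 0.13] [-0.08, -0.3, -0.51]
[0.93, 0.23, 0.1] [-0.08, -0.3, -0.51]
[0.92, 0.28, 0.07] [-0.08, -0.3, -0.51]
[466.86481276 -55.77885062 156.36684492]
```

play_rows(rows=[{"dp": [0.94,0.08,0.18],"turn": [-0.08,-0.3,-0.51],"fingers": 0},{"dp": [0.94,0.13,0.15],"turn": [-0.08,-0.3,-0.51],"fingers": 0},{"dp": [0.93,0.18,0.13],"turn": [-0.08,-0.3,-0.51],"fingers": 0},{"dp": [0.93,0.23,0.1],"turn": [-0.08,-0.3,-0.51],"fingers": 0},{"dp": [0.92,0.28,0.07],"turn": [-0.08,-0.3,-0.51],"fingers": 0}])

```text
clock: 2.13
eef_pos: [557.4, 86.0, 62.8]
tcp_rot: [3.141, 0.49, 1.404]
contact_force: [0.4, -0.4, 0.6]
opening: 1.0
grasp_force: 0.0
```

```bash
python3 -c "
from p import *
import cv2
R=tool(-28);plan(tcp([553,67,27],R),R,3);print(now()[0])
for n in ('top','scene'):
    f=r.grab_frame(n)['pixels'][:,:,::-1];cv2.imwrite('pics/%s1.png'%n,f)
t=cv2.imread('pics/top1.png')[180:300,200:360];s=cv2.imread('pics/scene1.png')[150:330,190:400]
t=cv2.resize(t,None,fx=2.5,fy=2.5);s=cv2.resize(s,(350,300));cv2.imwrite('pics/c1.png',np.hstack([t,s]))"
```

```text
q [ 0.41  0.59  1.72 -0.44  1.16  0.83] n>= 1.485444114088936 0.018710949156940757
[-0.0, -0.01, 0.5] [0.0, 0.01, -0.0]
[-0.0, -0.01, 0.5] [0.0, 0.01, -0.0]
[-0.0, -0.01, 0.5] [0.0, 0.01, -0.0]
[557.37376274  85.99379885  62.75650688]
```

View pics/c1.png

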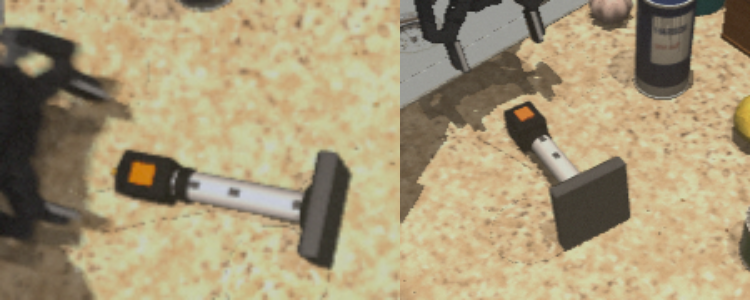

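The crop shows the two fingertips either side of the head's line, at about (105,95) and (80,215), with the button at (140,175). The aim looks right, so I'll go down and grip.

play_rows(rows=[{"dp": [0,0,0.51],"turn": [0,0,0],"fingers": 0},{"dp": [0,0,0.51],"turn": [0,0,0],"fingers": 0},{"dp": [0,0,0.51],"turn": [0,0,0],"fingers": 0},{"dp": [0,0,0],"turn": [0,0,0],"fingers": 0.4},{"dp": [0,0,0],"turn": [0,0,0],"fingers": 0.7}], force=60)

```text
clock: 2.65
eef_pos: [551.0, 55.0, 9.9]
tcp_rot: [-3.14, 0.489, 1.4]
contact_force: [0.1, 0.8, 0.2]
opening: 0.746
grasp_force: 0.0
```

play_rows(rows=[{"dp": [0,0,0],"turn": [0,0,0],"fingers": 1},{"dp": [0,0,0],"turn": [0,0,0],"fingers": 1},{"dp": [0,0,0],"turn": [0,0,0],"fingers": 1},{"dp": [0,0,0],"turn": [0,0,0],"fingers": 1},{"dp": [0,0,0],"turn": [0,0,0],"fingers": 1}], force=110)

```text
clock: 3.07
eef_pos: [555.4, 56.9, 13.2]
tcp_rot: [3.135, 0.486, 1.398]
contact_force: [-19.8, 15.8, 33.3]
opening: 0.202
grasp_force: 36.9
```

```bash
python3 -c "
from p import *
import cv2
print(now()[2])
t,s=[r.grab_frame(n)['pixels'][:,:,::-1] for n in ('top','scene')]
t=cv2.resize(t[200:300,220:360],None,fx=2.8,fy=2.8);s=cv2.resize(s[160:310,200:350],(280,280));cv2.imwrite('pics/c2.png',np.hstack([t,s]))"
```

```text
{'clock': 3.0667, 'qpos': array([ 0.37210502,  0.63948785,  1.76957971, -0.48395593,  1.04740533,
        0.8547357 ]), 'qvel': array([ 0.00457446, -0.02554362, -0.03696977,  0.01107445,  0.03893586,
       -0.00091392]), 'joint_efforts': array([ 1.18837919e+00, -4.46691477e+01, -4.05625999e+00,  3.86370197e+00,
        2.89038420e+00,  2.57732155e-02]), 'eef_pos': array([555.42885631,  56.93970229,  13.1894909 ]), 'tcp_rot': array([3.13452961, 0.48572172, 1.3984588 ]), 'contact_force': array([-19.79083108,  15.77112314,  33.26366743]), 'wrist_torque': array([ 0.32853907,  4.63289346, -2.41318117]), 'grasp_force': 36.87223758548498, 'opening': 0.20169676656846994}
```

View pics/c2.png

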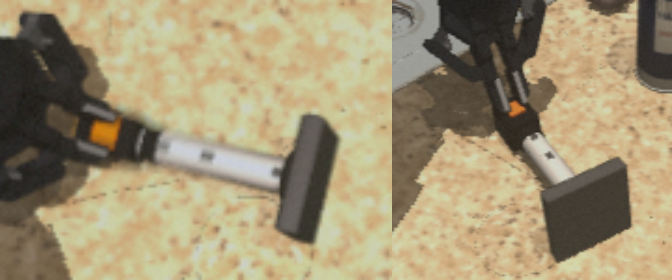

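```bash
python3 -c "
from rig import r
from h import *
t=r.grab_frame('top');s=r.grab_frame('scene')
print(tri(t,(262,240),s,(268.6,211)),tri(t,(259,255),s,(258,219)))
a=cv2.resize(t['pixels'][225:275,235:290,::-1],(396,360),interpolation=2);b=cv2.resize(s['pixels'][185:240,235:290,::-1],(360,360),interpolation=2)
cv2.imwrite('pics/c3.png',np.hstack([a,b]))"
```

```text
(array([565.72401506,  58.85915018,  60.46466377]), np.float64(9.554669803305968)) (array([539.10751059,  63.18401735,  53.07987963]), np.float64(3.111562938234078))
```

View pics/c3.png

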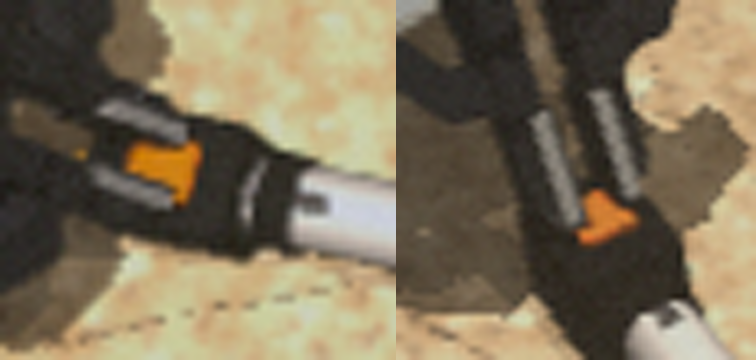

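play_rows(rows=[{"dp": [0,0,0],"turn": [0,0,0],"fingers": 0.3},{"dp": [0,0,0],"turn": [0,0,0],"fingers": 0.3},{"dp": [0,0,0],"turn": [0,0,0],"fingers": 0.3},{"dp": [0,0,0],"turn": [0,0,0],"fingers": 0.3},{"dp": [0,0,0],"turn": [0,0,0],"fingers": 0.3}], force=20)

```text
clock: 3.68
eef_pos: [552.1, 55.9, 10.4]
tcp_rot: [3.141, 0.487, 1.4]
contact_force: [0.8, 0.6, -0.1]
opening: 0.7
grasp_force: 0.0
```

play_rows(rows=[{"dp": [0,0,0],"turn": [0,0,0],"fingers": 0.6},{"dp": [0,0,0],"turn": [0,0,0],"fingers": 0.6},{"dp": [0,0,0],"turn": [0,0,0],"fingers": 0.6}])

```text
clock: 3.93
eef_pos: [552.1, 55.9, 10.1]
tcp_rot: [3.141, 0.487, 1.4]
contact_force: [-0.3, 1.6, 3.7]
opening: 0.408
grasp_force: 18.5
```

play_rows(rows=[{"dp": [0,0,0],"turn": [0,0,0],"fingers": 1},{"dp": [0,0,0],"turn": [0,0,0],"fingers": 1},{"dp": [0,0,0],"turn": [0,0,0],"fingers": 1}])

```text
clock: 4.18
eef_pos: [552.1, 55.8, 10.1]
tcp_rot: [3.141, 0.487, 1.4]
contact_force: [-0.4, 2.9, 4.0]
opening: 0.4
grasp_force: 19.7
```

```bash
python3 -c "
from p import *
from h import *
t=r.grab_frame('top');s=r.grab_frame('scene')
a=cv2.resize(t['pixels'][225:275,235:290,::-1],(396,360),interpolation=2);b=cv2.resize(s['pixels'][185:240,235:290,::-1],(360,360),interpolation=2)
cv2.imwrite('pics/c4.png',np.hstack([a,b]))"
```

```text
(no output)
```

View pics/c4.png

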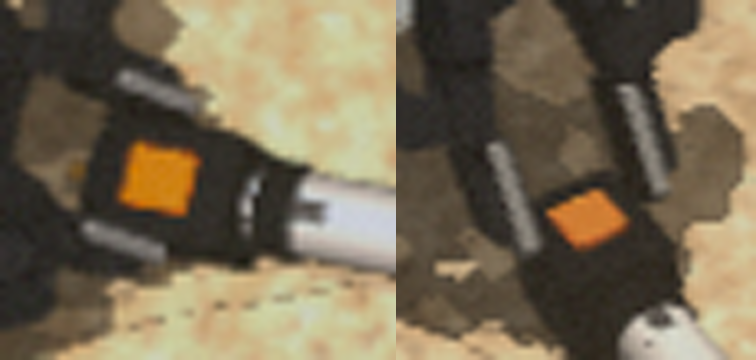

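At 20 N the pads sit flat on the head's ribbed faces, at about 35 mm opening, with the button free at (160,180) in the crop. The high force had made the fingers ride up, so I'll use a moderate grip and lift.

```bash
python3 -c "
from p import *
p,R,_=now();plan(p+[0,0,185],R,5)"
```

```text
q [ 0.37  0.64  1.77 -0.48  1.05  0.85] n>= 4.625 0.0
[-0.43, 0.0, -0.82] [0.0, 0.0, 0.0]
[-0.43, 0.0, -0.82] [0.0, 0.0, 0.0]
[-0.43, 0.0, -0.82] [0.0, 0.0, 0.0]
[-0.43, 0.0, -0.82] [0.0, 0.0, 0.0]
[-0.43, 0.0, -0.82] [0.0, 0.0, 0.0]
```

play_rows(rows=[{"dp": [0,0,0],"turn": [0,0,0],"fingers": 1},{"dp": [0,0,0],"turn": [0,0,0],"fingers": 1},{"dp": [-0.1,0,-0.2],"turn": [0,0,0],"fingers": 1},{"dp": [-0.1,0,-0.2],"turn": [0,0,0],"fingers": 1},{"dp": [-0.2,0,-0.4],"turn": [0,0,0],"fingers": 1}], force=40)

```text
clock: 4.7
eef_pos: [550.4, 55.4, 45.1]
tcp_rot: [-3.138, 0.49, 1.402]
contact_force: [-0.3, -3.6, -4.1]
opening: 0.376
grasp_force: 40.0
```

play_rows(rows=[{"dp": [-0.3,0,-0.55],"turn": [0,0,0],"fingers": 1},{"dp": [-0.4,0,-0.77],"turn": [0,0,0],"fingers": 1},{"dp": [-0.4,0,-0.77],"turn": [0,0,0],"fingers": 1},{"dp": [-0.4,0,-0.77],"turn": [0,0,0],"fingers": 1},{"dp": [-0.3,0,-0.55],"turn": [0,0,0],"fingers": 1}])

```text
clock: 5.12
eef_pos: [552.3, 56.7, 203.5]
tcp_rot: [3.14, 0.486, 1.399]
contact_force: [1.0, -0.1, 0.1]
opening: 0.087
grasp_force: 0.0
```

```bash
python3 -c "
from p import *
from h import *
t=r.grab_frame('top');s=r.grab_frame('scene')
cv2.imwrite('pics/c5.png',np.hstack([t['pixels'][140:340,180:430,::-1],s['pixels'][100:300,180:430,::-1]]))
p,R,_=now();print(p)
R2=tool(70);plan(tcp([540,10,200],R2),R2,17)"
```

```text
[554.26389508  57.28215908 205.09485897]
q [ 0.37  0.39  1.67 -0.42  1.36  0.69] n>= 0.8508170190260043 16.289124107050295
[-0.03, -0.01, 0.04] [0.01, 0.96, -0.0]
[-0.04, -0.01, 0.03] [0.01, 0.96, -0.0]
[-0.04, -0.01, 0.03] [0.01, 0.96, -0.0]
[-0.04, -0.01, 0.02] [0.01, 0.96, -0.0]
[-0.04, -0.01, 0.02] [0.01, 0.96, -0.0]
[-0.05, -0.01, 0.02] [0.01, 0.96, -0.0]
[-0.05, -0.01, 0.01] [0.01, 0.96, -0.0]
[-0.05, -0.01, 0.01] [0.01, 0.96, -0.0]
[-0.05, -0.01, 0.0] [0.01, 0.96, -0.0]
[-0.05, -0.01, -0.0] [0.01, 0.96, -0.0]
[-0.05, -0.01, -0.01] [0.01, 0.96, -0.0]
[-0.05, -0.01, -0.01] [0.01, 0.96, -0.0]
[-0.05, -0.01, -0.02] [0.01, 0.96, -0.0]
[-0.04, -0.01, -0.02] [0.01, 0.96, -0.0]
[-0.04, -0.01, -0.03] [0.01, 0.96, -0.0]
[-0.04, -0.01, -0.03] [0.01, 0.96, -0.0]
[-0.04, -0.01, -0.03] [0.01, 0.96, -0.0]
```

View pics/c5.png

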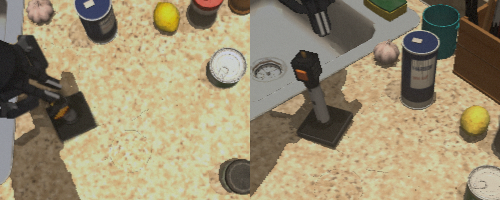

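The grip slipped and the monopod swung onto its foot: in the scene crop the head is at (305,62) and the foot at (325,125). I'll check numerically whether it is at rest and upright.

```bash
python3 -c "
from p import *
from h import *
for i in range(4):
    t=r.grab_frame('top');s=r.grab_frame('scene')
    B=((0,170,90),(24,255,255))
    k=(175,230,290,310),(190,130,300,200)
    o=[]
    for f,b in((t,k[0]),(s,k[1])):
        h=cv2.cvtColor(f['pixels'],cv2.COLOR_RGB2HSV)
        c,n,p=blob(f,*B,b);d,m,q=blob(f,(0,0,0),(180,255,80),b);o+=[c.round(1),n,d.round(1),m]
    print(r.sense()['clock'],o)
cv2.imwrite('pics/c6.png',np.hstack([cv2.resize(t['pixels'][200:300,190:310,::-1],None,fx=3,fy=3),cv2.resize(s['pixels'][130:260,210:360,::-1],(346,300))]))
"
```

```text
5.3167 [array([228.2, 258.2]), np.int32(50), array([228.6, 249.4]), np.int32(2810), array([243.3, 168.3]), np.int32(39), array([249.5, 169.1]), np.int32(798)]
5.4167 [array([241. , 252.4]), np.int32(32), array([229.3, 249.1]), np.int32(2690), array([240.4, 170.2]), np.int32(42), array([247.5, 168.4]), np.int32(795)]
5.5167 [array([236.5, 251.6]), np.int32(46), array([228.8, 249. ]), np.int32(2715), array([240.8, 171.1]), np.int32(36), array([247.6, 170.6]), np.int32(811)]
5.6167 [array([235.7, 252.5]), np.int32(31), array([228.7, 249. ]), np.int32(2751), array([241.2, 170.3]), np.int32(23), array([247.5, 170.7]), np.int32(816)]
```

View pics/c6.png

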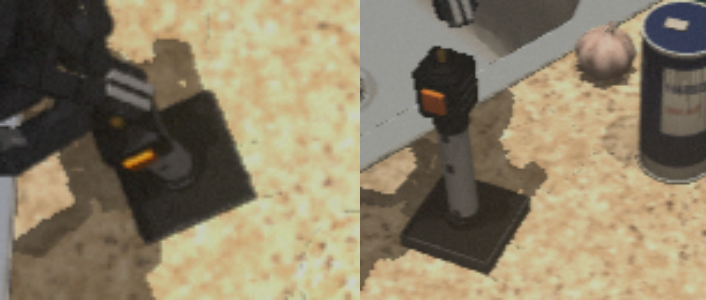

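The monopod now stands flat on its foot. In the top view the foot corners are at crop (208,90), (255,198) and (148,242), and the button is at (140,160), facing the robot and slightly to its right.

```bash
python3 -c "
from p import *
from h import *
t=r.grab_frame('top');s=r.grab_frame('scene')
c=[onz(t,190+u/3,200+v/3,16)[:2] for u,v in((208,90),(255,198),(148,242))];print(np.round(c,1),'ctr',(c[0]+c[2])/2)
for e in(c[1]-c[0],c[2]-c[1]):print(np.linalg.norm(e),np.degrees(np.arctan2(e[1],e[0])))
print(tri(t,(236.7,253.3),s,(241.6,174.2)))
# scene foot top corners
k=.4335;q=[(360,150)]
for u,v in((402,240),(489,268),(530,198)):print(onz(s,210+(u-360)*k,130+v*k,16))
p,R,_=now();print(p)
Rz=Ro.from_euler('xyz',[np.pi,0,np.radians(113)]);plan(np.array([p[0],p[1]+10,245]),Rz,6)"
```

```text
[[599.   70.7]
 [523.1  34.2]
 [490.9 107.4]] ctr [544.93054794  89.04044318]
84.227183936585 -154.30786801552884
79.96871645141943 113.74557833976961
(array([529.24168536,  84.08122471, 156.48943454]), np.float64(1.5907229802813034))
[489.33836339 100.57083071  16.        ]
[524.45501126  27.97653056  16.        ]
[599.25354058  66.06888668  16.        ]
[551.82195115  56.65637452 199.27676633]
q [ 0.37  0.4   1.67 -0.42  1.36  0.69] n>= 1.1700999149114488 7.138606246054586
[-0.05, -0.01, -0.19] [-0.22, 0.75, -0.89]
[-0.04, -0.01, -0.19] [-0.22, 0.75, -0.89]
[-0.02, -0.01, -0.19] [-0.22, 0.75, -0.89]
[-0.01, -0.0, -0.19] [-0.22, 0.75, -0.89]
[0.01, 0.0, -0.19] [-0.22, 0.75, -0.89]
[0.02, 0.01, -0.19] [-0.22, 0.75, -0.89]
```

play_rows(rows=[{"dp": [-0.4,0,-0.8],"turn": [0,0,0],"fingers": 1},{"dp": [-0.4,0,-0.8],"turn": [0,0,0],"fingers": 1},{"dp": [0,0,0],"turn": [-0.22,0.75,-0.89],"fingers": 0},{"dp": [0,0,0],"turn": [-0.22,0.75,-0.89],"fingers": 0},{"dp": [0,0,0],"turn": [-0.22,0.75,-0.89],"fingers": 0}], force=20)

```text
clock: 6.13
eef_pos: [552.8, 59.3, 272.1]
tcp_rot: [-3.107, 0.242, 1.7]
contact_force: [-0.7, -0.5, 0.2]
opening: 0.418
grasp_force: 0.0
```

```bash
python3 -c "
from p import *
print(now()[0]);Rz=Ro.from_euler('xyz',[np.pi,0,np.radians(115.5)]);plan(np.array([546,88,240]),Rz,5)"
```

```text
[552.82115229  59.2936698  272.1247984 ]
q [ 0.26  0.22  1.68 -0.24  1.32  0.21] n>= 1.0904655498282778 3.840538347049787
[0.18, -0.01, 0.12] [-0.14, 0.45, -0.61]
[0.18, -0.0, 0.13] [-0.14, 0.45, -0.61]
[0.17, 0.01, 0.14] [-0.14, 0.45, -0.61]
[0.16, 0.02, 0.15] [-0.14, 0.45, -0.61]
[0.15, 0.02, 0.15] [-0.14, 0.45, -0.61]
```

play_rows(rows=[{"dp": [0.18,-0.01,0.12],"turn": [-0.14,0.45,-0.61],"fingers": 0},{"dp": [0.18,0,0.13],"turn": [-0.14,0.45,-0.61],"fingers": 0},{"dp": [0.17,0.01,0.14],"turn": [-0.14,0.45,-0.61],"fingers": 0},{"dp": [0.16,0.02,0.15],"turn": [-0.14,0.45,-0.61],"fingers": 0},{"dp": [0.15,0.02,0.15],"turn": [-0.14,0.45,-0.61],"fingers": 0}])

```text
clock: 6.55
eef_pos: [545.8, 87.3, 238.9]
tcp_rot: [-3.141, -0.001, 2.013]
contact_force: [-0.0, 1.0, -0.3]
opening: 1.002
grasp_force: 0.0
```

```bash
python3 -c "
from p import *
from h import *
s=r.grab_frame('scene');t=r.grab_frame('top')
print(now()[0],now()[2]['tcp_rot'],now()[2]['opening']);Rz=Ro.from_euler('xyz',[np.pi,0,np.radians(115.5)]);plan(np.array([546,88,143]),Rz,5)
cv2.imwrite('pics/c7.png',np.hstack([cv2.resize(t['pixels'][180:300,190:310,::-1],(360,360)),cv2.resize(s['pixels'][100:260,180:340,::-1],(360,360))]))"
```

```text
[545.21983407  86.318567   238.15032276] [-3.13791511e+00 -3.10850728e-04  2.01011641e+00] 1.0033518626804407
q [ 0.15  0.21  1.75 -0.    1.19 -0.28] n>= 2.37920940075756 0.06515185232019104
[0.01, 0.01, 0.48] [-0.01, -0.0, -0.01]
[0.01, 0.01, 0.48] [-0.01, -0.0, -0.01]
[0.01, 0.01, 0.48] [-0.01, -0.0, -0.01]
[0.01, 0.01, 0.48] [-0.01, -0.0, -0.01]
[0.01, 0.01, 0.48] [-0.01, -0.0, -0.01]
```

View pics/c7.png

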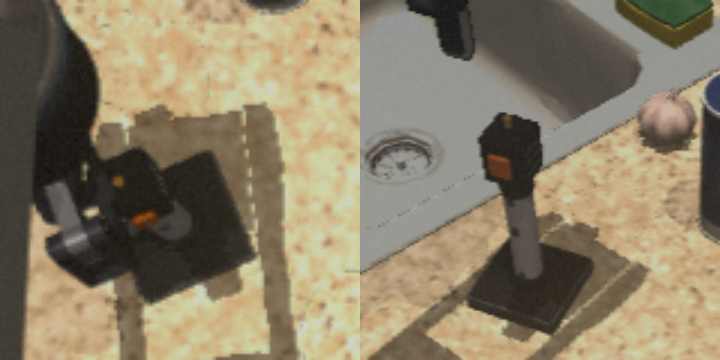

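The picture shows the monopod upright with its screw visible at crop (118,181) in the top view and (507,118) in the scene view. The open fingers are above it. I'll get the axis from the screw.

```bash
python3 -c "
from p import *
from h import *
t=r.grab_frame('top');s=r.grab_frame('scene');k=160/360
print('screw',tri(t,(229.3,240.3),s,(180+147*k,100+118*k)),onz(t,229.3,240.3,190),onz(s,180+147*k,100+118*k,192))
c=[onz(s,180+(u-360)*k,100+v*k,14)[:2] for u,v in((468,298),(553,330),(592,262))]
print(np.round(c,1),'foot',(c[0]+c[2])/2,[np.degrees(np.arctan2(*(e[::-1]))) for e in(c[1]-c[0],c[2]-c[1])])
c=[onz(t,190+u/3,180+v/3,16)[:2] for u,v in((208,150),(255,258),(148,302))];print('foot',(c[0]+c[2])/2)
print(now()[0])"
```

```text
screw (array([546.62696514,  90.27967664, 190.81283176]), np.float64(1.755405394453573)) [546.00198774  90.91240323 190.        ] [546.63900014  88.60505011 192.        ]
[[492.2 105.8]
 [524.4  28.6]
 [598.4  67.1]] foot [545.32268089  86.45059992] [np.float64(-67.36300929707124), np.float64(27.45027869273651)]
foot [544.93054794  89.04044318]
[545.96297671  86.52822349 239.08261062]
```

play_rows(rows=[{"dp": [0.03,0.02,0.4],"turn": [0,0,0],"fingers": 0},{"dp": [0.02,0.01,0.6],"turn": [0,0,0],"fingers": 0},{"dp": [0,0,0.6],"turn": [0,0,0],"fingers": 0},{"dp": [0,0,0.5],"turn": [0,0,0],"fingers": 0},{"dp": [0,0,0.36],"turn": [0,0,0],"fingers": 0}])

```text
clock: 7.17
eef_pos: [545.6, 89.4, 139.3]
tcp_rot: [-3.138, 0.002, 2.009]
contact_force: [-0.1, -0.3, -0.6]
opening: 0.998
grasp_force: 0.0
```

play_rows(rows=[{"dp": [0,0,0],"turn": [0,0,0],"fingers": 0.3},{"dp": [0,0,0],"turn": [0,0,0],"fingers": 0.35},{"dp": [0,0,0],"turn": [0,0,0],"fingers": 0.4},{"dp": [0,0,0],"turn": [0,0,0],"fingers": 0.45},{"dp": [0,0,0],"turn": [0,0,0],"fingers": 0.45}])

```text
clock: 7.58
eef_pos: [546.9, 89.4, 142.0]
tcp_rot: [-3.141, 0.002, 2.01]
contact_force: [0.4, -0.7, -0.1]
opening: 0.548
grasp_force: 0.0
```

play_rows(rows=[{"dp": [0,0,0],"turn": [0,0,0],"fingers": 0.5},{"dp": [0,0,0],"turn": [0,0,0],"fingers": 0.55},{"dp": [0,0,0],"turn": [0,0,0],"fingers": 0.6},{"dp": [0,0,0],"turn": [0,0,0],"fingers": 0.65},{"dp": [0,0,0],"turn": [0,0,0],"fingers": 0.7}])

```text
clock: 8.0
eef_pos: [546.8, 89.4, 141.3]
tcp_rot: [-3.141, 0.001, 2.01]
contact_force: [2.0, 0.9, 3.8]
opening: 0.411
grasp_force: 20.8
```

play_rows(rows=[{"dp": [0,0,0],"turn": [0,0,0],"fingers": 1},{"dp": [0,0,0],"turn": [0,0,0],"fingers": 1},{"dp": [0,0,0],"turn": [0,0,0],"fingers": 1},{"dp": [0,0,-0.1],"turn": [0,0,0],"fingers": 1},{"dp": [0,0,-0.1],"turn": [0,0,0],"fingers": 1}], force=25)

```text
clock: 8.42
eef_pos: [544.6, 89.0, 147.9]
tcp_rot: [-3.136, 0.0, 2.011]
contact_force: [0.8, -0.4, -7.7]
opening: 0.41
grasp_force: 26.8
```

play_rows(rows=[{"dp": [0,0,-0.2],"turn": [0,0,0],"fingers": 1},{"dp": [0,0,-0.2],"turn": [0,0,0],"fingers": 1},{"dp": [0,0,-0.2],"turn": [0,0,0],"fingers": 1},{"dp": [0,0,-0.2],"turn": [0,0,0],"fingers": 1},{"dp": [0,0,-0.2],"turn": [0,0,0],"fingers": 1}])

```text
clock: 8.83
eef_pos: [546.1, 89.4, 189.7]
tcp_rot: [-3.14, 0.001, 2.01]
contact_force: [-0.2, -0.3, -7.6]
opening: 0.412
grasp_force: 26.8
```

```bash
python3 -c "
from p import *
from h import *
s=r.grab_frame('scene');t=r.grab_frame('top')
print(now()[0],now()[2]['contact_force'],now()[2]['opening'],now()[2]['grasp_force'])
cv2.imwrite('pics/c8.png',np.hstack([cv2.resize(t['pixels'][180:300,190:310,::-1],(360,360)),cv2.resize(s['pixels'][100:260,180:340,::-1],(360,360))]))"
```

```text
[547.25420859  89.54705736 190.63786535] [-0.21199856 -0.41214945 -7.71895338] 0.41055300878459877 26.830545365810394
```

View pics/c8.png

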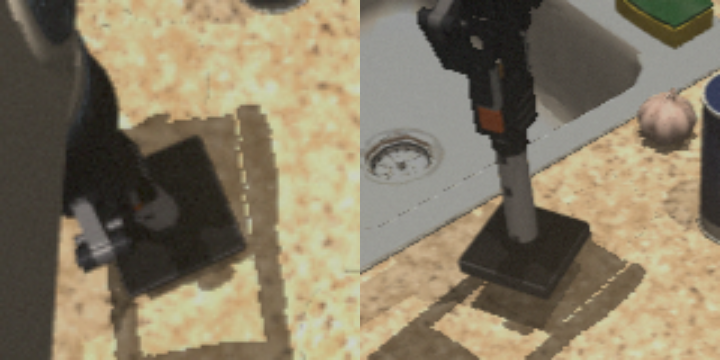

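The whole monopod came up with the grip (7.7 N is its full weight), so the button is not pressed in far enough. The orange is still visible at (490,118), below the finger. I'll check where the tip really is relative to the button.

```bash
python3 -c "
from p import *
from h import *
s=r.grab_frame('scene');k=160/360
def proj(f,X):
    P=np.array(f['pose']);c=P[:3,:3].T@(np.array(X)-P[:3,3]);return np.array([c[0]/c[2]*f['fx']+f['cx'],c[1]/c[2]*f['fy']+f['cy']])
cr=lambda X:(((proj(s,X)-[180,100])/k)+[360,0]).round(0)
d=np.array([-.905,-.426,0]);p=now()[0];print(p,now()[2]['contact_force'][2])
print('tcp',cr(p),'finger tip outer',cr(p+d*18),cr(p+d*32))
for L in(30,40,50):print(L,'btn',cr(np.array([546,89,160+L])+d*22),'foot',[cr(np.array([x,y,L+14])) for x,y in((492,106),(524.4,28.6),(598.4,67))])
h=cv2.cvtColor(s['pixels'],cv2.COLOR_RGB2HSV);print(blob(s,(3,150,60),(22,255,255),(215,130,260,170))[:2])
"
```

```text
[546.73388208  89.43189285 189.73090634] -7.331805785517509
tcp [507. 120.] finger tip outer [495. 134.] [486. 146.]
30 btn [492. 138.] foot [array([463., 275.]), array([550., 307.]), array([590., 238.])]
40 btn [490. 127.] foot [array([461., 266.]), array([549., 299.]), array([589., 230.])]
50 btn [489. 117.] foot [array([459., 258.]), array([548., 291.]), array([589., 222.])]
(array([238.07594937, 151.59493671]), np.int32(79))
```

```bash
python3 -c "
from p import *
from h import *
s=r.grab_frame('scene')
def proj(f,X):
    P=np.array(f['pose']);c=P[:3,:3].T@(np.array(X)-P[:3,3]);return np.array([c[0]/c[2]*f['fx']+f['cx'],c[1]/c[2]*f['fy']+f['cy']])
R=tool(-28)
for b in(0,13,30,50):
  print(b,[((proj(s,np.array([557.4,86,62.8])-R.apply([0,0,b])+q*Ym)-[190,150])/.6+[400,0]).round() for q in(-50,50)])
g=s['pixels'].astype(int)
# column profile along finger in front of the button, from 60 mm behind TCP to 20 ahead
d=np.array([-.905,-.426,0]);p=now()[0]
for off in(18,24,32):
  print(off,[(z,g[tuple(proj(s,p+d*off+[0,0,z]).round().astype(int)[::-1])].tolist()) for z in range(60,-21,-8)])
"
```

```text
0 [array([475., 107.]), array([553.,  74.])]
13 [array([471.,  97.]), array([549.,  63.])]
30 [array([466.,  83.]), array([545.,  50.])]
50 [array([460.,  66.]), array([540.,  33.])]
18 [(60, [24, 28, 21]), (52, [31, 31, 27]), (44, [35, 33, 33]), (36, [34, 34, 32]), (28, [57, 54, 53]), (20, [89, 50, 32]), (12, [87, 49, 29]), (4, [35, 35, 28]), (-4, [40, 36, 32]), (-12, [35, 34, 31]), (-20, [73, 67, 62])]
24 [(60, [34, 37, 35]), (52, [40, 38, 37]), (44, [38, 33, 33]), (36, [34, 33, 33]), (28, [87, 48, 26]), (20, [88, 49, 30]), (12, [35, 34, 26]), (4, [30, 30, 29]), (-4, [35, 31, 28]), (-12, [153, 154, 150]), (-20, [153, 155, 148])]
32 [(60, [39, 36, 38]), (52, [32, 31, 31]), (44, [33, 33, 32]), (36, [79, 45, 33]), (28, [83, 49, 31]), (20, [36, 33, 29]), (12, [153, 153, 151]), (4, [155, 157, 152]), (-4, [155, 154, 149]), (-12, [153, 154, 148]), (-20, [154, 155, 149])]
```

The evidence agrees: the real fingertips end about 28 mm behind the reported TCP, so the grip sat just above the button. I'll set the monopod down, open, go about 27 mm lower while watching the force, and grip again.

play_rows(rows=[{"dp": [0,0,0.3],"turn": [0,0,0],"fingers": 1},{"dp": [0,0,0.3],"turn": [0,0,0],"fingers": 1},{"dp": [0,0,0.3],"turn": [0,0,0],"fingers": 1},{"dp": [0,0,0.15],"turn": [0,0,0],"fingers": 1},{"dp": [0,0,0.05],"turn": [0,0,0],"fingers": 1}])

```text
clock: 9.45
eef_pos: [544.7, 88.9, 142.6]
tcp_rot: [-3.136, 0.0, 2.011]
contact_force: [-1.9, -0.3, -1.1]
opening: 0.408
grasp_force: 27.5
```

play_rows(rows=[{"dp": [0,0,0.04],"turn": [0,0,0],"fingers": 1},{"dp": [0,0,0.03],"turn": [0,0,0],"fingers": 1},{"dp": [0,0,0],"turn": [0,0,0],"fingers": 1}])

```text
clock: 9.7
eef_pos: [545.9, 89.2, 142.1]
tcp_rot: [-3.139, 0.001, 2.01]
contact_force: [-2.4, 0.1, -1.9]
opening: 0.409
grasp_force: 27.4
```

play_rows(rows=[{"dp": [0,0,0],"turn": [0,0,0],"fingers": 0.5},{"dp": [0,0,0],"turn": [0,0,0],"fingers": 0.4},{"dp": [0,0,0],"turn": [0,0,0],"fingers": 0.3},{"dp": [0,0,0],"turn": [0,0,0],"fingers": 0.25},{"dp": [0,0,0],"turn": [0,0,0],"fingers": 0.25}], force=20)

```text
clock: 10.12
eef_pos: [546.7, 89.4, 142.5]
tcp_rot: [-3.141, 0.001, 2.01]
contact_force: [0.2, -1.4, -0.4]
opening: 0.75
grasp_force: 0.0
```

```bash
python3 -c "
from p import *
from h import *
t=r.grab_frame('top');s=r.grab_frame('scene')
print(now()[0],now()[2]['contact_force'],now()[2]['opening'])
print(blob(s,(3,150,60),(22,255,255),(225,155,265,195))[:2])
c,n,p=blob(s,(0,0,0),(180,255,75),(220,205,290,255));print(cv2.approxPolyDP(cv2.convexHull(p),4,True)[:,0].tolist())
"
```

```text
[546.36718569  89.31628529 142.20012566] [0.72044575 0.14995418 0.35583602] 0.7476880707571922
(array([242.08928571, 175.42857143]), np.int32(56))
[[282.0, 216.0], [264.0, 248.0], [226.0, 232.0], [247.0, 205.0]]
```

play_rows(rows=[{"dp": [0,0,0.12],"turn": [0,0,0],"fingers": 0.25},{"dp": [0,0,0.12],"turn": [0,0,0],"fingers": 0.25},{"dp": [0,0,0.12],"turn": [0,0,0],"fingers": 0.25}])

```text
clock: 10.47
eef_pos: [545.9, 89.2, 127.0]
tcp_rot: [-3.139, 0.001, 2.01]
contact_force: [-0.1, -0.2, 0.6]
opening: 0.749
grasp_force: 0.0
```

play_rows(rows=[{"dp": [0,0,0.1],"turn": [0,0,0],"fingers": 0.25},{"dp": [0,0,0.1],"turn": [0,0,0],"fingers": 0.25},{"dp": [0,0,0.1],"turn": [0,0,0],"fingers": 0.25}])

```text
clock: 10.72
eef_pos: [545.9, 89.2, 115.0]
tcp_rot: [-3.139, 0.001, 2.01]
contact_force: [0.5, -0.2, -0.3]
opening: 0.749
grasp_force: 0.0
```

play_rows(rows=[{"dp": [0,0,0.05],"turn": [0,0,0],"fingers": 0.4},{"dp": [0,0,0],"turn": [0,0,0],"fingers": 0.45},{"dp": [0,0,0],"turn": [0,0,0],"fingers": 0.5},{"dp": [0,0,0],"turn": [0,0,0],"fingers": 0.55},{"dp": [0,0,0],"turn": [0,0,0],"fingers": 0.55}])

```text
clock: 11.13
eef_pos: [545.7, 89.1, 113.6]
tcp_rot: [-3.139, 0.001, 2.01]
contact_force: [-2.6, -0.3, -0.2]
opening: 0.454
grasp_force: 2.5
```

The gripper meets no screw, and contact starts at 0.454 opening (about 39 mm), so the pads are on the button. I'll squeeze.

play_rows(rows=[{"dp": [0,0,0],"turn": [0,0,0],"fingers": 0.6},{"dp": [0,0,0],"turn": [0,0,0],"fingers": 0.7},{"dp": [0,0,0],"turn": [0,0,0],"fingers": 1},{"dp": [0,0,0],"turn": [0,0,0],"fingers": 1},{"dp": [0,0,0],"turn": [0,0,0],"fingers": 1}], force=25)

```text
clock: 11.55
eef_pos: [546.0, 89.2, 113.8]
tcp_rot: [-3.14, 0.001, 2.01]
contact_force: [-3.1, -0.8, 4.3]
opening: 0.417
grasp_force: 27.5
```

play_rows(rows=[{"dp": [0,0,-0.1],"turn": [0,0,0],"fingers": 1},{"dp": [0,0,-0.1],"turn": [0,0,0],"fingers": 1},{"dp": [0,0,-0.1],"turn": [0,0,0],"fingers": 1}])

```text
clock: 11.8
eef_pos: [546.0, 89.2, 125.8]
tcp_rot: [-3.139, 0.001, 2.01]
contact_force: [-1.2, -0.4, -2.1]
opening: 0.417
grasp_force: 26.8
```

The force is now only 2.1 N: the mast is sliding and the foot stays down.

play_rows(rows=[{"dp": [0,0,-0.2],"turn": [0,0,0],"fingers": 1},{"dp": [0,0,-0.2],"turn": [0,0,0],"fingers": 1},{"dp": [0,0,-0.2],"turn": [0,0,0],"fingers": 1},{"dp": [0,0,-0.2],"turn": [0,0,0],"fingers": 1},{"dp": [0,0,-0.2],"turn": [0,0,0],"fingers": 1}])

```text
clock: 12.22
eef_pos: [546.1, 89.3, 166.6]
tcp_rot: [-3.14, 0.001, 2.01]
contact_force: [-1.8, -1.0, -1.6]
opening: 0.415
grasp_force: 26.8
```

play_rows(rows=[{"dp": [0,0,-0.2],"turn": [0,0,0],"fingers": 1},{"dp": [0,0,-0.2],"turn": [0,0,0],"fingers": 1},{"dp": [0,0,-0.2],"turn": [0,0,0],"fingers": 1},{"dp": [0,0,-0.2],"turn": [0,0,0],"fingers": 1},{"dp": [0,0,-0.2],"turn": [0,0,0],"fingers": 1}])

```text
clock: 12.63
eef_pos: [546.2, 89.4, 206.4]
tcp_rot: [-3.14, 0.001, 2.01]
contact_force: [-0.9, -0.7, -3.4]
opening: 0.42
grasp_force: 26.8
```

play_rows(rows=[{"dp": [0,0,-0.15],"turn": [0,0,0],"fingers": 1},{"dp": [0,0,-0.1],"turn": [0,0,0],"fingers": 1},{"dp": [0,0,-0.05],"turn": [0,0,0],"fingers": 1},{"dp": [0,0,0],"turn": [0,0,0],"fingers": 1}])

```text
clock: 12.97
eef_pos: [546.3, 89.4, 218.0]
tcp_rot: [-3.14, 0.001, 2.01]
contact_force: [-1.4, -0.9, -0.6]
opening: 0.419
grasp_force: 26.9
```

play_rows(rows=[{"dp": [0,0,-0.05],"turn": [0,0,0],"fingers": 1},{"dp": [0,0,-0.05],"turn": [0,0,0],"fingers": 1},{"dp": [0,0,0],"turn": [0,0,0],"fingers": 1}])

```text
clock: 13.22
eef_pos: [546.3, 89.4, 221.8]
tcp_rot: [-3.14, 0.001, 2.01]
contact_force: [-1.1, -0.7, -0.6]
opening: 0.421
grasp_force: 26.9
```

play_rows(rows=[{"dp": [0,0,-0.04],"turn": [0,0,0],"fingers": 1},{"dp": [0,0,0],"turn": [0,0,0],"fingers": 1}])

```text
clock: 13.38
eef_pos: [546.3, 89.4, 223.3]
tcp_rot: [-3.14, 0.001, 2.01]
contact_force: [-0.8, -0.9, -0.4]
opening: 0.418
grasp_force: 26.9
```

play_rows(rows=[{"dp": [0,0,-0.03],"turn": [0,0,0],"fingers": 1},{"dp": [0,0,0],"turn": [0,0,0],"fingers": 1}])

```text
clock: 13.55
eef_pos: [546.3, 89.4, 224.5]
tcp_rot: [-3.14, 0.001, 2.011]
contact_force: [-0.6, -1.5, 0.5]
opening: 0.416
grasp_force: 26.9
```

play_rows(rows=[{"dp": [0,0,-0.04],"turn": [0,0,0],"fingers": 1},{"dp": [0,0,0],"turn": [0,0,0],"fingers": 1}])

```text
clock: 13.72
eef_pos: [546.2, 89.5, 225.8]
tcp_rot: [-3.14, 0.001, 2.01]
contact_force: [-0.2, 0.1, -7.1]
opening: 0.423
grasp_force: 26.3
```

play_rows(rows=[{"dp": [0,0,-0.04],"turn": [0,0,0],"fingers": 1},{"dp": [0,0,0],"turn": [0,0,0],"fingers": 1}])

```text
clock: 13.88
eef_pos: [546.0, 89.5, 227.3]
tcp_rot: [-3.139, 0.001, 2.01]
contact_force: [0.6, -0.1, -7.4]
opening: 0.42
grasp_force: 26.3
```

```bash
python3 -c "
from p import *
from h import *
t=r.grab_frame('top');s=r.grab_frame('scene')
print(now()[0],now()[2]['contact_force'],now()[2]['opening'])
c,n,p=blob(s,(0,0,0),(180,255,75),(220,200,290,255));print(cv2.approxPolyDP(cv2.convexHull(p),4,True)[:,0].tolist())
print(blob(s,(3,150,60),(22,255,255),(200,80,265,165))[:2])
"
```

```text
[546.05800427  89.46532947 227.29508772] [-0.01582925 -0.79868516 -8.62818179] 0.42187832694033234
[[282.0, 216.0], [264.0, 248.0], [227.0, 233.0], [245.0, 206.0]]Traceback (most recent call last):
  File "<string>", line 7, in <module>
    print(blob(s,(3,150,60),(22,255,255),(200,80,265,165))[:2])
          ~~~~^^^^^^^^^^^^^^^^^^^^^^^^^^^^^^^^^^^^^^^^^^^^
  File "h.py", line 12, in blob
    i=1+np.argmax(s[1:,4]);ys,xs=np.where(l==i)
        ~~~~~~~~~^^^^^^^^^
    return _wrapfunc(a, 'argmax', axis=axis, out=out, **kwds)
    return bound(*args, **kwds)
ValueError: attempt to get argmax of an empty sequence
```

The stop is at a TCP height of about 225.5 mm, where the full weight comes on. I'll ease down about 4 mm so the foot rests flat with the mast near 110 mm.

play_rows(rows=[{"dp": [0,0,0.05],"turn": [0,0,0],"fingers": 1},{"dp": [0,0,0.05],"turn": [0,0,0],"fingers": 1},{"dp": [0,0,0],"turn": [0,0,0],"fingers": 1},{"dp": [0,0,0],"turn": [0,0,0],"fingers": 1},{"dp": [0,0,0],"turn": [0,0,0],"fingers": 1}])

```text
clock: 14.4
eef_pos: [546.4, 89.4, 223.9]
tcp_rot: [-3.14, 0.001, 2.01]
contact_force: [0.1, -1.1, -2.7]
opening: 0.419
grasp_force: 26.9
```

```bash
python3 -c "
from rig import r
for i in range(3): r.grab_frame('top')
s=r.sense();print(s['eef_pos'],s['contact_force'],s['grasp_force']);print(r.sign_off())"
```

```text
[546.39817122  89.40999055 223.87572776] [-1.16292804 -0.32046371 -1.57461812] 26.959150582551956
the job is handed in; nothing more can be done
None
```

I handed the job in with the monopod standing on its foot, the mast about 110 mm out of 112, and the gripper holding the head with the button squeezed. The hand-in returned no verdict. The mast height comes from arm position and the foot's rest from the force reading (about 1.6 N, the mast's own weight). I did not picture the final state, but the monopod stood by slipping from my first grip onto its foot. A later grip, above the button, lifted it about 48 mm, so I set it down and gripped lower. I never touched the salt, tin or jar.

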